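# Mist a test card and hold a spring clip open at its edge

## Task

Press the cap of the mist bottle fully down and let it spring back up, so that the test card gets its dose. Then pick up the spring clip, squeeze its handles until the jaws stand wide open, and hold it gaping around the card's upright edge on the robot's side, about halfway up: one jaw on each side of the card, neither touching it. Finish while still holding the clip squeezed open there in the air, so that I can slip a cover film in beside the card; do not knock the card or disturb the other things on the bench.

Things in the scene. Friction and masses are not known exactly. Their poses are not given: they have to be found in the camera images.
- mister: small amber bottle with a white finger-pump cap, 45 mm across, 128 mm high over the cap, fixed to the bench in a dark round foot 80 mm across and 15 mm high. Origin: centre of its underside. Its -y axis is the spray direction, towards the card
- mister_cap (a joint): travel of the sprung white cap in m: 0 up, 0.007 fully down (stop); it needs 2 N to start and 5.5 N at the stop and springs back by itself
- cap_top (a point): centre of the cap's top face, 23 mm across; moves down with the cap
- card_stand: aluminium block with a slot, 56 x 46 x 20 mm, fixed to the bench about 11 cm from the bottle; the card stands in its slot. Origin: centre of its underside
- card: stiff white test card with rows of round spots on both faces, 80 mm long (its x), 3 mm thick (its y), 90 mm high (its z), 60 g, standing loose on edge in the stand's 4.6 mm slot, 4 mm above the bench. Origin: middle of its lower edge; x points away from the robot
- card_edge (a point): the place for the clip: on the card's free upright edge nearest the robot, 52 mm above the card's lower edge, middle of the thickness. Axes as the card's: +x runs from the edge into the card, y across its thickness, z up
- clip: dark grey spring clip like a big peg, 120 x 45 x 28 mm, about 60 g, lying on its side on the bench, hinge axis upright. Origin: on the hinge axis, on the underside. The closed clip's +x points to the jaw tips (51 mm from the hinge), -x to the two handles, which end 69 mm from the hinge. The frame belongs to the half on the +y side; the other half mirrors it
- clip_grip (a point): point to squeeze: midway between the closed clip's handles, 48 mm behind the hinge, at half its thickness. Over their outsides the handles measure 39 mm here when shut, 19 mm when fully squeezed (then parallel); the clip's middle line, from grip to jaws, then lies midway between the fingers
- clip_jaw (a joint): angle between the two halves in rad: 0 jaws shut, 0.40 fully open (stop), the lips then 20 mm apart at the tips. Squeezing 48 mm behind the hinge takes 4 N to start and 9 N on each handle at the stop; let go, it snaps shut
- lip_a (a point): inner face of the +y jaw's lip at its tip, 50 mm from the hinge, at half the clip's thickness
- lip_b (a point): the same point on the other jaw; touches lip_a when shut
- petri_dish: shallow round dish, 101 mm across, 16 mm high, loose bystander. Origin: centre of its underside
- dropper_bottle: small amber bottle with a black rubber teat, 30 mm across, 89 mm high, loose bystander. Origin: centre of its underside
- beaker: glass beaker, 74 mm across, 75 mm high, loose bystander. Origin: centre of its underside
Not all that is in view belongs to the job. Leave any green or turquoise look-alike of the clip alone.

How it is judged:
On the way, in this order (a step that is already met when the one before it is completed fails the run):
1. the mist bottle's cap is pressed at least 6 of its 7 mm (value of joint mister_cap above 0.006 m), for 0.05 s.
2. the cap is let go and has sprung back up (value of joint mister_cap below 0.001 m and contact force between mister and the arm below 0.1 N and contact force between mister and the fingers below 0.1 N), for 0.1 s.
3. the clip is held squeezed open in the fingers, clear of the bench (value of joint clip_jaw above 0.3 rad and height (world z) of clip above 0.015 m and contact force between clip and the fingers above 2 N), for 0.2 s.
At the end, for the whole second after the job is handed in: Clip held still in the air, squeezed to 0.3 rad or more; the card's edge is between the jaws: lips 5 to 35 mm past it, one each side, 1 mm or more clear of the face, within 20 mm of the marked height; clip touches neither card nor stand; card upright in its slot; mist cap up (value of joint clip_jaw above 0.3 rad and contact force between clip and the fingers above 2 N and height (world z) of clip above 0.02 m and contact force between clip and card below 0.2 N and contact force between clip and card_stand below 0.2 N and x of lip_a in the frame of card_edge between 0.005 and 0.035 m and x of lip_b in the frame of card_edge between 0.005 and 0.035 m and z of lip_a in the frame of card_edge between -0.02 and 0.022 m and z of lip_b in the frame of card_edge between -0.02 and 0.022 m and ((y of lip_a in the frame of card_edge above 0.0025 m and y of lip_b in the frame of card_edge below -0.0025 m) or (y of lip_b in the frame of card_edge above 0.0025 m and y of lip_a in the frame of card_edge below -0.0025 m)) and value of joint mister_cap below 0.001 m and angle between card's own z axis and vertical below 0.1 rad and linear speed of clip below 0.02 m/s); the arm keeps its last pose, push and grip.
It fails at once if the card is knocked over, shoved or lifted (distance of card from where it was at the start of the episode above 0.012 m or angle between card's own z axis and vertical above 0.2 rad).
It fails at once if the clip bites or rams the card (contact force between clip and card above 6 N).
It fails at once if a bystander is shoved more than 25 mm (distance of any of petri_dish, dropper_bottle, beaker from where it was at the start of the episode above 0.025 m).
It also fails if it takes over 48 s, if anything falls off the work surface, if the arm or the gripper's body presses on something with over 40 N, if the wrist force passes 120 N, or if a joint passes its speed limit or range.

## Robot

A 6-joint arm with a two-finger parallel gripper is mounted at the origin on a cart in front of the work surface, level with it; the furniture and walls round the work are solid. World frame = base frame: x ahead of the robot, y to its left, z up, the work surface at z = 0. Lengths are in m, angles in rad, forces in N, time in s.
With the tool pointing down it reaches from about 0.35 to 0.725 m from the base axis. Payload 6 kg.
Tool frame: the origin (TCP) lies midway between the tips of the shut fingers; the grasp point (between the pads) lies 19 mm behind it (env.grip_depth is the distance from the TCP to the grasp point, in m); z points along the fingers, y is the line along which they close (so a half turn about z gives the same grasp; the last joint's range is limited). The gripper opens to 85 mm and grips with 20 to 120 N. Pads are 22 mm wide; open, the fingers measure 114 mm over their backs; the gripper's body (76 mm by 85 mm) begins 54 mm behind the grasp point. The pads swing forward as they close: fully open they stand 13 mm farther back than shut.
Start: joints at [-0.932, 0.04, 0.085, 0, -1.615, -0.334], TCP at [0.18, -0.572, 0.231] pointing down, gripper open.
Joint ranges: [-2.56, 2.56], [-1.29, 2.01], [-1.08, 1.49], [-3.29, 1.98], [-2.81, -0.18], [-2.99, 2.99]. Speed limits (rad/s): [2.57, 2.57, 3.01, 3.14, 3.14, 3.14].

## Interface

Orientations are given as a 3x3 rotation matrix whose columns are the frame's x, y, z axes.
In Python, from workcell import env, get_image gives the robot as it stands.
- The arm moves only by the tool play_rows, never from a script. Its argument "series" is text: rows parted by semicolons, each of 5 numbers parted by spaces: the finger opening in m, from 0 to 0.0854, then the shift along the tool's x, y, z in m, then the turn about the tool's z in degrees. In form: jaw x y z twist; .... A call has exactly 8 rows; each row shifts and turns the commanded pose from where the row before left it, along the tool's axes as they then stand; what a row does not reach is not made up. A row lasts 1/8 s, in which the tool goes at most 62.5 mm and 10.7 degrees, less where a joint would pass 70% of its speed; a pose out of reach is approached as far as the arm can. A call with a gripper value outside its range is refused whole. The fingers move at their own pace and stop on an object; the grip force is fixed at half the most. Time passes only in rows, so rows that do not move let the fingers close, or fill a call up. It gives the time, the measured TCP pose, the force, the opening and the grip force at its end, in the units of the state.
- env.get_obs(): the state, without advancing time (a new reading comes with each control period).
- get_image(name): name is "scene" or "top" or "wrist"; returns a dict with "img" (480x640x3 uint8, blue, green, red), "range_z" (480x640 float32, m along the optical axis (not along the pixel's ray), 0 where there is no reading), "fx", "fy", "cx", "cy" (pixels), "T" (4x4, takes a point from camera to world coordinates). Camera axes: x right, y down, z forward; pixel columns grow to the right and rows downward; lengths in m; the calibration is good to about 2 mm. A picture is of the moment at which its call begins.
- env.sign_off(): hands the job in; it is judged then, once.
The state is a dict: "t": time; "qpos": joint angles; "joint_velocities": joint speeds; "joint_torque": joint torques, N m; "tcp_pos": TCP position; "tcp_rot": TCP orientation; "wrist_force": force on the tool from outside, world axes, zero at the start; "moment": the same for the moment, N m; "grip_width": finger opening in m; "grip_force": force on a finger pad.
Only numpy, scipy, OpenCV 4.12 (cv2) and the standard library are available. Lean on these libraries where they do the work, as an engineer would, in place of code of your own. Each camera call takes 0.05 s, during which the arm holds its last target. There are 200 camera calls.

## Working session

There is one attempt and no reset: what is moved stays moved. The work goes in short steps, Python scripts to look and compute and a tool call to move; the robot and the scene stay as the last step left them, time stands still between calls to the robot, and variables do not carry over. Pictures are saved under pics/ and viewed, at most 10 in all, crops included, and the job is handed in when it is done.

Besides the shell and the picture viewer there is one more tool, called in YAML: its name, and indented under it one key for each argument. play_rows: Moves the arm, as the interface text tells. Its arguments: {"type":"object","properties":{"series":{"type":"string"}},"required":["series"]}

```bash
ls; mkdir -p pics; python3 - <<'E'
from workcell import env,get_image
import cv2,pickle
for n in("scene","top"):
    d=get_image(n); cv2.imwrite(f"pics/{n}0.png",d["img"]); pickle.dump(d,open(f"{n}0.pkl","wb"))
    print(n,d["fx"],d["cx"],d["cy"],d["T"].round(3).tolist())
o=env.get_obs(); print({k:(v.round(3).tolist() if hasattr(v,'round') and hasattr(v,'tolist') else v) for k,v in o.items()}, env.grip_depth)
E
```

```text
pics
scene 539.1010581429748 330.4351630953235 236.68399844134777 [[0.876, -0.329, 0.351, -0.013], [-0.482, -0.593, 0.645, -1.354], [-0.004, -0.734, -0.679, 1.165], [0.0, 0.0, 0.0, 1.0]]
top 469.72705817929904 326.22628179034587 238.77427482510288 [[0.016, -0.999, 0.041, 0.457], [-1.0, -0.015, 0.015, -0.377], [-0.014, -0.041, -0.999, 1.188], [0.0, 0.0, 0.0, 1.0]]
{'t': 0.1, 'qpos': [-0.932, 0.041, 0.084, -0.0, -1.615, -0.334], 'joint_velocities': [-0.0, -0.004, 0.001, 0.002, 0.001, -0.001], 'joint_torque': [-0.005, -36.935, 34.828, 6.952, -0.005, -0.0], 'tcp_pos': [0.18, -0.572, 0.23], 'tcp_rot': [[-0.954, -0.3, -0.001], [-0.3, 0.954, 0.002], [0.0, 0.002, -1.0]], 'wrist_force': [-0.419, 0.065, -0.121], 'moment': [0.008, -0.047, 0.013], 'grip_force': 0.0, 'grip_width': 0.08564704940735661} 0.0187
```

View pics/top0.png

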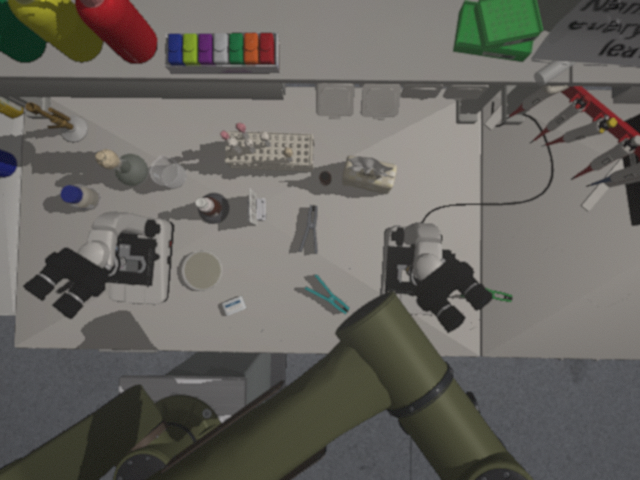

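View pics/scene0.png

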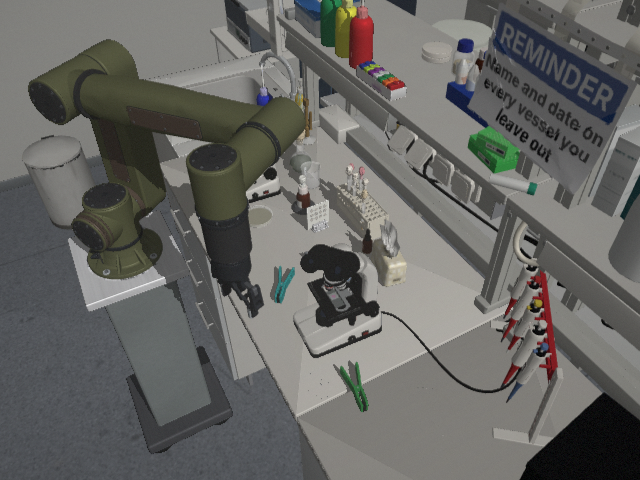

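The top view shows the mister near (210,205), the card near (257,207), the grey clip near (310,230), and the dropper at (325,178). The dish is at (201,270) and the beaker at (165,172). The turquoise peg at (327,293) is a decoy.

```bash
cat > h.py <<'E'
import numpy as np,pickle,cv2
def cloud(d):
    z=d["range_z"];v,u=np.mgrid[:480,:640]
    p=np.stack([(u-d["cx"])/d["fx"]*z,(v-d["cy"])/d["fy"]*z,z],-1)
    w=p@d["T"][:3,:3].T+d["T"][:3,3]; w[z==0]=np.nan
    return w
E
python3 - <<'E'
from h import *
d=pickle.load(open("top0.pkl","rb"));w=cloud(d)
im=cv2.resize(d["img"][150:290,175:345],None,fx=4.2,fy=4.2,interpolation=cv2.INTER_CUBIC);cv2.imwrite("pics/c1.png",im)
Z=w[...,2]
def st(n,a,b,c,e,lo,hi):
    m=np.zeros(Z.shape,bool);m[c:e,a:b]=1;m&=(Z>lo)&(Z<hi);p=w[m]
    if len(p):print(n,len(p),p.mean(0).round(4),p.min(0).round(4),p.max(0).round(4))
st("bench",270,300,220,270,-.02,.02)
st("cap",190,230,190,225,.11,.14)
st("foot",190,240,185,230,.008,.022)
st("cardtop",240,275,185,230,.075,.11)
st("stand",240,275,185,230,.012,.026)
st("clip",295,325,200,260,.012,.04)
st("petri",175,225,245,295,.008,.03)
st("drop",315,335,165,190,.05,.12)
st("beaker",145,190,150,192,.03,.12)
np.set_printoptions(linewidth=250)
print((Z[200:262:2,296:324]*1000).round().astype(int))
E
```

```text
bench 1494 [ 4.897e-01 -2.534e-01  2.000e-04] [ 0.427  -0.2915 -0.0076] [ 0.5525 -0.2151  0.0076]
cap 95 [ 0.5796 -0.074   0.1254] [ 0.5688 -0.0865  0.1142] [ 0.5914 -0.0601  0.1312]
foot 348 [ 0.5762 -0.0811  0.0135] [ 0.5432 -0.1097  0.008 ] [ 0.617  -0.0363  0.0217]
cardtop 95 [ 0.5773 -0.1814  0.0884] [ 0.5388 -0.1843  0.075 ] [ 0.6178 -0.1769  0.0992]
stand 137 [ 0.5785 -0.1882  0.0196] [ 0.539  -0.1973  0.0125] [ 0.6103 -0.1638  0.0254]
clip 317 [ 0.5328 -0.3207  0.0272] [ 0.469  -0.3371  0.0121] [ 0.5884 -0.2924  0.0346]
petri 1295 [ 0.4222 -0.0495  0.0162] [ 0.3723 -0.0993  0.008 ] [0.4723 0.0015 0.0237]
drop 61 [ 0.6553 -0.3544  0.0692] [ 0.6479 -0.3641  0.0506] [ 0.6678 -0.3448  0.0923]
beaker 505 [0.6643 0.0406 0.0549] [ 0.6275 -0.0027  0.03  ] [0.6984 0.095  0.0795]
[[                  -3                    2                   -3                   -5                    0                   -1                    3                    1                    0                   -2                    2
                     4                   -3                    1              
[... 17495 characters left out ...]
                    0                    3]
 [                   0                    0                    2                    1                    3                   -1                    1                    3                    2                    2                    4
                    -2                    1                    1                    1                    0                    2                   -2                   -4                   -5                    1                    4
                     2                    2                    1                    0                    4                   -1]]<stdin>:18: RuntimeWarning: invalid value encountered in cast
```

View pics/c1.png

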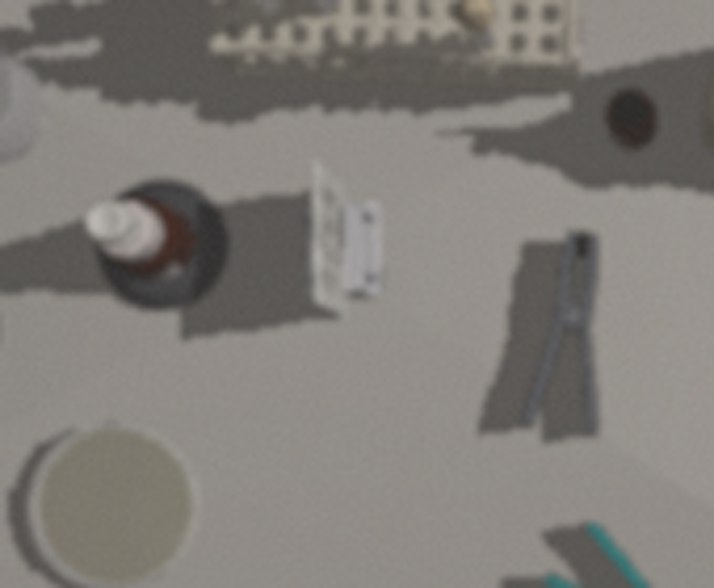

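The crop shows the clip's jaws pointing away (+x) with its handles towards the robot. The card stands about along world x, and the cap is roughly over the foot.

```bash
cat >> h.py <<'E'
def sel(w,a,b,c,e,lo,hi):
    Z=w[...,2];m=np.zeros(Z.shape,bool);m[c:e,a:b]=1;return w[m&(Z>lo)&(Z<hi)]
def tool(o,dw):  # world shift -> tool axes
    return (o["tcp_rot"].T@np.asarray(dw)).round(4)
E
python3 - <<'E'
from h import *
from workcell import env
w=cloud(pickle.load(open("top0.pkl","rb")))
p=sel(w,190,230,190,225,.122,.14);print("cap",len(p),p.mean(0),p.min(0),p.max(0))
p=sel(w,240,275,185,230,.086,.11);f=np.polyfit(p[:,0],p[:,1],1);print("card",len(p),p.min(0),p.max(0),"yaw deg",np.degrees(np.arctan(f[0])),"y at .54,.577",np.polyval(f,[.54,.577]))
p=sel(w,240,275,185,230,.012,.026);f=np.polyfit(p[:,0],p[:,1],1);print("stand",p.mean(0),np.degrees(np.arctan(f[0])),cv2.minAreaRect(p[p[:,1]<-.183][:,:2].astype(np.float32)))
p=sel(w,295,325,200,260,.015,.04)
for x0 in np.arange(.468,.59,.01):
    q=p[abs(p[:,0]-x0)<.005]
    if len(q):print(round(x0,3),q[:,1].min().round(4),q[:,1].max().round(4),((q[:,1].min()+q[:,1].max())/2).round(4))
for n in("top","scene"):
    w=cloud(pickle.load(open(n+"0.pkl","rb"))).reshape(-1,3);w=w[np.isfinite(w).all(1)]
    print(n,"rows x .2...8, cols y .2..-.7, max z cm")
    for x in np.arange(.2,.85,.05):
        print(round(x,2),[int(100*s[:,2].max()) if len(s:=w[(abs(w[:,0]-x)<.025)&(abs(w[:,1]-y)<.025)]) else -1 for y in np.arange(.2,-.75,-.05)])
o=env.get_obs();print(tool(o,[.5796-.18,-.074+.572,0]))
E
```

```text
cap 83 [ 0.57993736 -0.07289947  0.12644849] [ 0.56876538 -0.08514549  0.12202705] [ 0.59142534 -0.06011904  0.13122692]
card 61 [ 0.53882235 -0.18402826  0.08605029] [ 0.61780257 -0.17694197  0.09918274] yaw deg 2.734581907689656 y at .54,.577 [-0.18278821 -0.18102095]
stand [ 0.57854721 -0.1881863   0.01961675] 2.142472153316723 ((0.571984589099884, -0.19005045294761658), (0.06580952554941177, 0.014262429438531399), 0.7577923536300659)
0.468 -0.3371 -0.3323 -0.3347
0.478 -0.337 -0.2924 -0.3147
0.488 -0.3367 -0.2947 -0.3157
0.498 -0.3342 -0.2969 -0.3156
0.508 -0.3341 -0.3017 -0.3179
0.518 -0.3315 -0.3042 -0.3179
0.528 -0.3313 -0.3064 -0.3189
0.538 -0.3311 -0.3111 -0.3211
0.548 -0.3334 -0.311 -0.3222
0.558 -0.3332 -0.3132 -0.3232
0.568 -0.3354 -0.3131 -0.3242
0.578 -0.3355 -0.3154 -0.3254
0.588 -0.3351 -0.3178 -0.3265
top rows x .2...8, cols y .2..-.7, max z cm
0.2 [0, 0, 0, 57, 0, 0, 0, 59, 61, 61, 61, 61, -1, -1, 62, 64, 64, 35, 0]
0.25 [0, 0, 0, 0, 0, 0, 0, 0, 59, 61, 61, 61, 61, 61, 62, 63, 63, 0, 0]
0.3 [0, 0, 0, 0, 0, 0, 1, 1, 0, 0, 61, 61, 61, 62, 62, 61, 4, 0, 0]
0.35 [0, 33,
[... 1055 characters left out ...]
 33, 3]
0.4 [-1, -1, -1, 4, 1, 2, 2, 0, 0, 0, 3, 3, 62, 62, 60, 31, 31, 34, 3]
0.45 [-1, -1, -1, 8, 4, 2, 2, 0, 0, 0, 0, 0, 0, 0, 13, 29, 31, 31, 0]
0.5 [-1, -1, 6, 10, 5, 0, 0, 0, 0, 0, 3, 0, 0, -1, -1, 24, 24, 14, 0]
0.55 [-1, -1, 9, 10, 3, 12, 12, 1, 9, 0, 0, -1, -1, -1, -1, 21, 20, 6, 0]
0.6 [0, 0, 0, 0, 0, 12, 12, 5, 9, 0, 0, 0, -1, -1, 8, 0, 2, 1, 1]
0.65 [0, 12, 16, 7, 7, 0, 0, 0, 0, 0, 0, 9, 15, 15, 14, 8, 0, 0, 0]
0.7 [-1, 12, 17, 7, 7, 0, 8, 17, 17, 17, 17, 39, 39, 39, 39, 8, 72, 83, 84]
0.75 [52, 58, 59, 59, 59, 59, 58, 49, 49, 50, 49, 45, 45, 45, 45, 45, 81, 82, 84]
0.8 [52, 51, 59, 61, 61, 64, 61, 49, 49, 49, 49, 45, 45, 75, 76, 76, 52, 76, 83]
[-5.306e-01  3.551e-01  5.000e-04]
```

play_rows:
  series: "0 0 0 0 7.9; 0 0 0 0 7.9; 0 0 0 0 7.9; 0 -0.009 0.044 0 0; 0 -0.009 0.044 0 0; 0 -0.009 0.044 0 0; 0 -0.009 0.044 0 0; 0 -0.009 0.044 0 0"

```text
t: 1.1
tcp_pos: [0.2487, -0.3571, 0.2309]
tcp_rot: [[-0.994, 0.109, -0.0], [0.109, 0.994, 0.0], [0.0, 0.0, -1.0]]
wrist_force: [1.0, 0.3, 0.7]
grip_width: -0.0001
grip_force: 0.0
```

play_rows:
  series: "0 -0.037 0.04 0 0; 0 -0.037 0.04 0 0; 0 -0.037 0.04 0 0; 0 -0.037 0.04 0 0; 0 -0.037 0.04 0 0; 0 -0.037 0.04 0 0; 0 -0.037 0.04 0 0; 0 -0.037 0.04 0 0"

```text
t: 2.1
tcp_pos: [0.5788, -0.0711, 0.2309]
tcp_rot: [[-0.994, 0.108, -0.0], [0.108, 0.994, 0.0], [0.0, 0.0, -1.0]]
wrist_force: [0.8, -0.3, 0.6]
grip_width: 0.0
grip_force: 0.0
```

play_rows:
  series: "0 0 0 0.03 0; 0 0 0 0.03 0; 0 0 0 0.015 0; 0 0 0 0.01 0; 0 0 0 0.005 0; 0 0 0 0 0; 0 0 0 0 0; 0 0 0 0 0"

```text
t: 3.1
tcp_pos: [0.578, -0.0726, 0.1419]
tcp_rot: [[-0.994, 0.109, 0.001], [0.109, 0.994, 0.0], [-0.001, 0.0, -1.0]]
wrist_force: [0.4, -0.1, 0.3]
grip_width: 0.0001
grip_force: 0.0
```

```bash
python3 - <<'E'
from h import *
from workcell import env,get_image
d=get_image("top");w=cloud(d)
v=get_image("wrist");s=get_image("scene")
cv2.imwrite("pics/m1.png",cv2.hconcat([cv2.resize(v["img"],(400,300)),cv2.resize(s["img"][150:270,240:400],(400,300))]))
o=env.get_obs();print(o["tcp_pos"],o["wrist_force"],tool(o,[.5799-o["tcp_pos"][0],-.0735-o["tcp_pos"][1],0]))
E
```

```text
[ 0.57779875 -0.07254673  0.14150622] [ 0.39770027 -0.81663097  0.02881521] [-0.0022 -0.0007  0.    ]
```

View pics/m1.png

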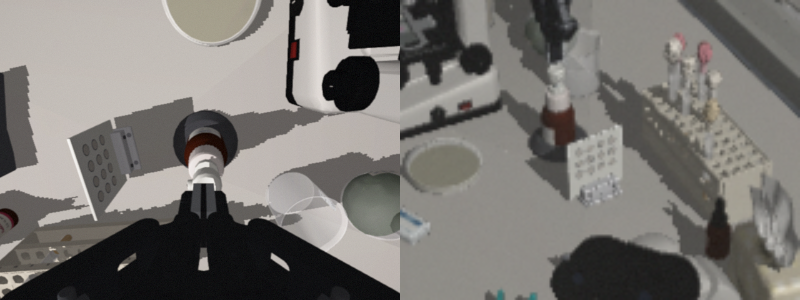

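The shut fingertips stand centred over the white cap, near (203,180) in the wrist pane, so I press.

play_rows:
  series: "0 -0.002 0 0.008 0; 0 0 0 0.004 0; 0 0 0 0.003 0; 0 0 0 0.003 0; 0 0 0 0.002 0; 0 0 0 0.001 0; 0 0 0 0 0; 0 0 0 0 0"

```text
t: 4.25
tcp_pos: [0.5797, -0.0728, 0.1208]
tcp_rot: [[-0.994, 0.109, 0.0], [0.109, 0.994, -0.0], [-0.0, -0.0, -1.0]]
wrist_force: [-3.5, 1.3, 5.1]
grip_width: 0.0001
grip_force: 2.6
```

play_rows:
  series: "0 0 0 0.001 0; 0 0 0 0.001 0; 0 0 0 0 0; 0 0 0 0 0; 0 0 0 -0.02 0; 0 0 0 -0.03 0; 0 0 0 -0.03 0; 0 0 0 0 0"

```text
t: 5.25
tcp_pos: [0.5811, -0.0729, 0.2018]
tcp_rot: [[-0.994, 0.109, 0.006], [0.109, 0.994, 0.0], [-0.006, 0.001, -1.0]]
wrist_force: [-0.7, 0.5, -0.2]
grip_width: -0.0003
grip_force: 0.0
```

```bash
python3 - <<'E'
from h import *
from workcell import env,get_image
o=env.get_obs();print(o["tcp_pos"],o["wrist_force"],tool(o,np.array([.485,-.3155,.2])-o["tcp_pos"]))
E
```

```text
[ 0.58110204 -0.07289605  0.2017944 ] [-0.70150919  0.45838143 -0.20471176] [ 0.0692 -0.2516  0.0012]
```

play_rows:
  series: "0 0.01 -0.036 0 0; 0 0.01 -0.036 0 0; 0.085 0.01 -0.036 0 0; 0.085 0.01 -0.036 0 0; 0.085 0.01 -0.036 0 0; 0.085 0.01 -0.036 0 0; 0.085 0.009 -0.035 0 0; 0.085 0 0 0 0"

```text
t: 6.25
tcp_pos: [0.4828, -0.3164, 0.1974]
tcp_rot: [[-0.994, 0.112, -0.001], [0.112, 0.994, 0.001], [0.001, 0.0, -1.0]]
wrist_force: [0.6, -0.1, -0.3]
grip_width: 0.0853
grip_force: 0.0
```

```bash
python3 - <<'E'
from h import *
from workcell import env,get_image
d=get_image("wrist");w=cloud(d);o=env.get_obs()
cv2.imwrite("pics/w2.png",d["img"]);pickle.dump(d,open("w2.pkl","wb"))
print(o["tcp_pos"],o["tcp_rot"].round(3).tolist(),o["grip_width"])
p=w.reshape(-1,3);p=p[(p[:,2]>.018)&(p[:,2]<.034)&(p[:,0]>.455)&(p[:,0]<.605)&(abs(p[:,1]+.315)<.05)]
print(len(p),p.min(0),p.max(0))
for x0 in np.arange(.465,.6,.01):
    q=p[abs(p[:,0]-x0)<.004]
    if len(q):print(round(x0,3),len(q),q[:,1].min().round(4),q[:,1].max().round(4),((q[:,1].min()+q[:,1].max())/2).round(4))
E
```

```text
[ 0.48333073 -0.31543814  0.19743643] [[-0.994, 0.111, -0.001], [0.111, 0.994, 0.001], [0.001, 0.001, -1.0]] 0.0851826152441279
2296 [ 0.46744731 -0.33676313  0.01803805] [ 0.58884427 -0.29048835  0.03002549]
0.465 20 -0.3358 -0.3305 -0.3331
0.475 160 -0.3368 -0.2905 -0.3136
0.485 162 -0.3358 -0.2918 -0.3138
0.495 157 -0.3353 -0.2944 -0.3148
0.505 155 -0.334 -0.298 -0.316
0.515 139 -0.3319 -0.3026 -0.3172
0.525 135 -0.3311 -0.3053 -0.3182
0.535 227 -0.3303 -0.308 -0.3192
0.545 167 -0.3315 -0.31 -0.3207
0.555 129 -0.3326 -0.3109 -0.3218
0.565 107 -0.3338 -0.3119 -0.3229
0.575 171 -0.334 -0.3129 -0.3235
0.585 139 -0.3341 -0.3149 -0.3245
```

View pics/w2.png

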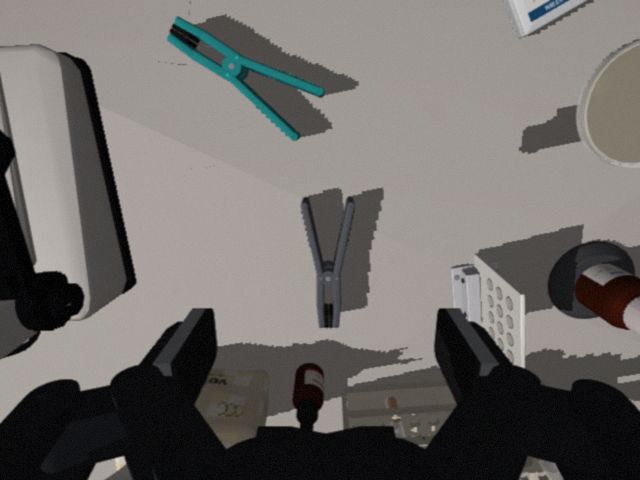

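The wrist view shows the clip pointing straight along the tool: handles at (305,200) and (350,200), jaws at (328,325). It lies centred between the open fingers.

play_rows:
  series: "0.085 -0.007 0.001 0.04 0; 0.085 0 0 0.05 0; 0.085 0 0 0.04 0; 0.085 0 0 0.03 0; 0.085 0 0 0.017 0; 0.085 0 0 0 0; 0.085 0 0 0 0; 0.085 0 0 0 0"

```text
t: 7.3
tcp_pos: [0.4918, -0.3148, 0.0229]
tcp_rot: [[-0.994, 0.108, 0.002], [0.108, 0.994, -0.001], [-0.002, -0.001, -1.0]]
wrist_force: [-0.0, 0.2, -0.1]
grip_width: 0.0853
grip_force: 0.0
```

play_rows:
  series: "0.085 0 0 0.01 0; 0.085 0 0 0.009 0; 0.085 0 0 0 0; 0.05 0 0 0 0; 0.05 0 0 0 0; 0.035 0 0 0 0; 0.025 0 0 0 0; 0.01 0 0 0 0"

```text
t: 8.3
tcp_pos: [0.4919, -0.3155, 0.0046]
tcp_rot: [[-0.994, 0.108, 0.002], [0.108, 0.994, -0.002], [-0.003, -0.002, -1.0]]
wrist_force: [-2.0, 0.7, 8.8]
grip_width: 0.0163
grip_force: 61.7
```

play_rows:
  series: "0.01 0 0 0 0; 0.01 0 0 0 0; 0.01 0 0 0 0; 0.01 0 0 -0.01 0; 0.01 0 0 -0.02 0; 0.01 0 0 -0.03 0; 0.01 0 0 -0.03 0; 0.01 0 0 0 0"

```text
t: 9.3
tcp_pos: [0.4923, -0.3151, 0.0956]
tcp_rot: [[-0.994, 0.108, 0.005], [0.108, 0.994, -0.002], [-0.005, -0.001, -1.0]]
wrist_force: [-0.9, -0.5, -0.0]
grip_width: 0.0159
grip_force: 60.5
```

```bash
python3 - <<'E'
from h import *
from workcell import env,get_image
d=get_image("wrist");o=env.get_obs();s=get_image("top");w=cloud(s)
cv2.imwrite("pics/g3.png",cv2.hconcat([cv2.resize(d["img"],(400,300)),cv2.resize(s["img"][170:290,220:380],(400,300))]))
print(o["tcp_pos"],o["tcp_rot"].round(3).tolist(),o["grip_width"],o["grip_force"],o["wrist_force"])
E
```

```text
[ 0.49145872 -0.31452977  0.09346793] [[-0.994, 0.109, 0.002], [0.109, 0.994, -0.0], [-0.002, 0.0, -1.0]] 0.016224644206045705 60.55779576301575 [-0.14453688 -0.74186996 -1.46693432]
```

View pics/g3.png

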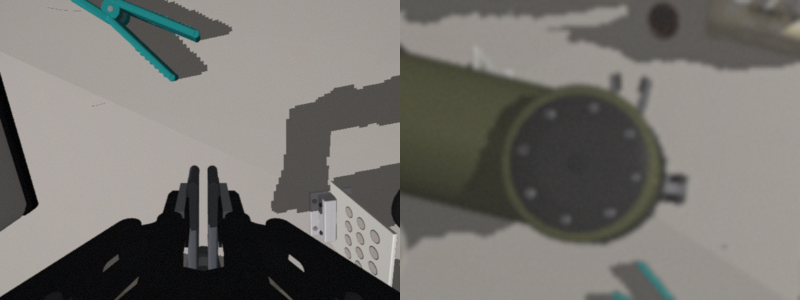

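The clip is held with its handles parallel. In the top pane its lips stand wide apart at (617,85) and (645,95).

```bash
python3 - <<'E'
from h import *
from workcell import env,get_image
for n in("top0","scene0","w2"):
    w=cloud(pickle.load(open(n+".pkl","rb"))).reshape(-1,3)
    p=w[(w[:,2]>.035)&(w[:,2]<.10)&(abs(w[:,0]-.578)<.06)&(abs(w[:,1]+.182)<.014)]
    A=np.c_[p[:,0]-.54,p[:,2]-.056,np.ones(len(p))];c,*_=np.linalg.lstsq(A,p[:,1],rcond=None)
    r=p[:,1]-A@c;k=abs(r)<.004;c,*_=np.linalg.lstsq(A[k],p[k,1],rcond=None)
    print(n,len(p),"xmin/max",np.percentile(p[:,0],[0,1,3,97,99,100]).round(4),"face y at edge",c[2].round(4),"yaw",np.degrees(c[0]).round(2),"tilt",np.degrees(c[1]).round(2),"zmax",p[:,2].max())
s=get_image("top");w=cloud(s).reshape(-1,3)
p=w[(w[:,2]>.06)&(w[:,2]<.15)&(w[:,0]>.55)&(w[:,0]<.62)&(abs(w[:,1]+.325)<.04)]
print(len(p),p.min(0),p.max(0))
for x0 in np.arange(.555,.6,.008):
    q=p[abs(p[:,0]-x0)<.004]
    if len(q):print(round(x0,3),np.sort(q[:,1]).round(4).tolist(),np.median(q[:,2]).round(4))
E
```

```text
top0 182 xmin/max [0.5388 0.5392 0.5407 0.6164 0.6174 0.6178] face y at edge -0.1839 yaw 2.74 tilt 1.18 zmax 0.09918273619056373
scene0 332 xmin/max [0.5391 0.5398 0.5419 0.6182 0.62   0.6205] face y at edge -0.1847 yaw 4.16 tilt 0.36 zmax 0.0987282287471336
w2 2725 xmin/max [0.5372 0.5378 0.5382 0.6032 0.6055 0.6075] face y at edge -0.1826 yaw 2.58 tilt 0.62 zmax 0.09502213158989475
86 [ 0.55742202 -0.34504058  0.09086442] [ 0.59164474 -0.30818073  0.11915535]
0.555 [-0.3382, -0.3378, -0.3363] 0.103
0.563 [-0.3408, -0.3406, -0.3402, -0.3386, -0.3386, -0.3385, -0.3385, -0.3364, -0.3362, -0.3362, -0.3362, -0.334, -0.3339, -0.3339, -0.3338] 0.115
0.571 [-0.3427, -0.3422, -0.3407, -0.3407, -0.3406, -0.3384, -0.3384, -0.3383, -0.3362, -0.3362] 0.1142
0.579 [-0.3446, -0.343, -0.343, -0.3428, -0.3428, -0.3405, -0.3405, -0.3405, -0.3405, -0.3383, -0.3383, -0.3383, -0.3382, -0.3359, -0.3359, -0.3358, -0.3357, -0.3169, -0.3169, -0.3151, -0.315, -0.315, -0.3131, -0.313, -0.3129, -0.3129, -0.3108, -0.3108, -0.3107, -0.3086, -0.3084, -0.3083] 0.1141
0.587 [-0.345, -0.3449, -0.3428, -0.3426, -0.3404, -0.3403, -0.3382, -0.3381, -0.3381, -0.3356, -0.3166, -0.3165, -0.3162, -0.3151, -0.315, -0.3148, -0.313, -0.3128, -0.3127, -0.3106, -0.3105, -0.3104, -0.3086, -0.3083, -0.3082] 0.1134
0.595 [-0.3151] 0.1156
```

play_rows:
  series: "0.01 0 0 0 -4.4; 0.01 0 0 0 -4.5; 0.01 0.03 0.01 0 0; 0.01 0.025 0.03 0 0; 0.01 0.02 0.04 0 0; 0.01 0.01 0.035 0 0; 0.01 0 0.015 0 0; 0.01 0 0 0 0"

```text
t: 10.45
tcp_pos: [0.4, -0.188, 0.0919]
tcp_rot: [[-0.999, -0.048, -0.0], [-0.048, 0.999, 0.0], [0.0, 0.0, -1.0]]
wrist_force: [0.4, -0.2, -0.9]
grip_width: 0.0161
grip_force: 60.5
```

play_rows:
  series: "0.01 0 0 0.02 0; 0.01 0 0 0.015 0; 0.01 0 0 0.008 0; 0.01 0 0 0 0; 0.01 0 0 0 0; 0.01 0 0 0 0; 0.01 0 0 0 0; 0.01 0 0 0 0"

```text
t: 11.45
tcp_pos: [0.4, -0.1886, 0.0495]
tcp_rot: [[-0.999, -0.047, 0.0], [-0.047, 0.999, 0.0], [-0.0, 0.0, -1.0]]
wrist_force: [0.0, 0.4, -0.2]
grip_width: 0.0166
grip_force: 60.6
```

```bash
cat > m.py <<'E'
from h import *
from workcell import env,get_image
import sys
o=env.get_obs();print(o["tcp_pos"].round(4),o["tcp_rot"].round(3).tolist(),o["grip_width"],o["grip_force"])
s=get_image("top");w=cloud(s);v=get_image("wrist");sc=get_image("scene")
cv2.imwrite(f"pics/{sys.argv[1]}.png",cv2.hconcat([cv2.resize(s["img"][175:250,220:320],(400,300),interpolation=cv2.INTER_CUBIC),cv2.resize(v["img"],(400,300))]))
pickle.dump((s,v,sc),open(sys.argv[1]+".pkl","wb"))
for n,c in(("top",s),("wrist",v)):
    q=cloud(c).reshape(-1,3);t=o["tcp_pos"];f=-o["tcp_rot"][:,0];l=o["tcp_rot"][:,1]
    a=(q-t)@f;b=(q-t)@l;h=q[:,2]-t[2]
    k=(a>.075)&(a<.11)&(abs(b)<.025)&(abs(h-.007)<.03);
    if n=="top":k&=h>.0
    print(n,k.sum(),"a max",a[k].max() if k.any() else 0,"top z",np.median(q[k,2]) if k.any() else 0)
    print(" b:",np.sort(b[k&(a>.088)]).round(4).tolist()[::max(1,k.sum()//40)])
E
python3 m.py a4
```

```text
[ 0.4    -0.1886  0.0495] [[-0.999, -0.047, 0.0], [-0.047, 0.999, 0.0], [-0.0, 0.0, -1.0]] 0.016560785422935705 60.562992095947266
top 100 a max 0.10015622186539047 top z 0.07055676587032034
 b: [-0.021, -0.0201, -0.0199, -0.0196, -0.0186, -0.0182, -0.018, -0.016, -0.0156, -0.0133, -0.013, -0.0124, -0.0104, 0.007, 0.0078, 0.0083, 0.0087, 0.0091, 0.0105, 0.0106, 0.0108, 0.0121, 0.0128, 0.0133, 0.0149, 0.0155]
wrist 0 a max 0 top z 0
 b: []
```

View pics/a4.png

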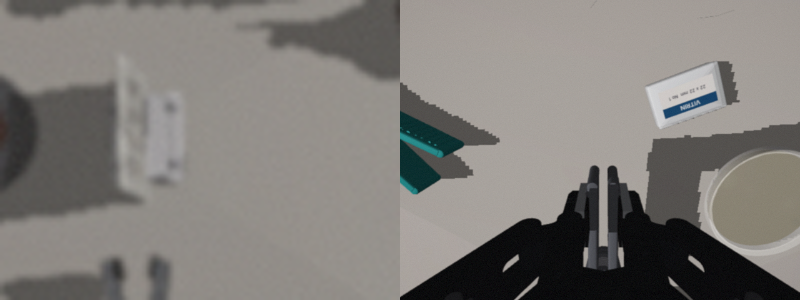

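The top pane shows the lips at (113,270) and (158,275), straddling the card's line at x≈125–150. I make a small lateral correction and then advance.

play_rows:
  series: "0.01 0 0.0014 0 0; 0.01 -0.008 0 0 0; 0.01 -0.008 0 0 0; 0.01 -0.008 0 0 0; 0.01 -0.006 0 0 0; 0.01 -0.004 0 0 0; 0.01 0 0 0 0; 0.01 0 0 0 0"

```text
t: 12.6
tcp_pos: [0.4337, -0.1856, 0.0492]
tcp_rot: [[-0.999, -0.046, -0.0], [-0.046, 0.999, 0.0], [0.0, 0.0, -1.0]]
wrist_force: [-0.6, -0.2, -0.7]
grip_width: 0.0166
grip_force: 60.6
```

```bash
python3 m.py a5; python3 - <<'E'
from h import *
s=pickle.load(open("a5.pkl","rb"))[0];w=cloud(s).reshape(-1,3)
for lo,hi in((.518,.536),(.54,.56),(.56,.58)):
    p=w[(w[:,0]>lo)&(w[:,0]<hi)&(abs(w[:,1]+.184)<.03)&(w[:,2]>.063)]
    for q in p[np.argsort(p[:,1])][::2]:print(q.round(4).tolist(),end=" ")
    print()
E
```

```text
[ 0.4337 -0.1856  0.0492] [[-0.999, -0.046, -0.0], [-0.046, 0.999, 0.0], [0.0, 0.0, -1.0]] 0.016602750111173684 60.56797742843628
top 107 a max 0.10903485690699422 top z 0.07015274153663631
 b: [-0.021, -0.0205, -0.0199, -0.0196, -0.0182, -0.0179, -0.0176, -0.0156, -0.0152, -0.0136, -0.0128, -0.0122, -0.0102, -0.0034, -0.0032, -0.0031, 0.0069, 0.007, 0.0076, 0.0083, 0.0085, 0.0087, 0.0091, 0.0105, 0.011, 0.013, 0.0131, 0.0142, 0.0156, 0.0158]
wrist 0 a max 0 top z 0
 b: []
[0.526, -0.2019, 0.0736] [0.5215, -0.2012, 0.0684] [0.5239, -0.2011, 0.0677] [0.5283, -0.1995, 0.0737] [0.5237, -0.1993, 0.0716] [0.5309, -0.1991, 0.0713] [0.5186, -0.1978, 0.0768] [0.5308, -0.1967, 0.0717] [0.5237, -0.1966, 0.07] [0.5262, -0.1964, 0.069] [0.5308, -0.1944, 0.0719] [0.5238, -0.1939, 0.0683] [0.5263, -0.1936, 0.0662] [0.5237, -0.1917, 0.069] [0.5236, -0.1745, 0.0669] [0.5281, -0.1729, 0.0719] [0.5234, -0.1728, 0.0704] [0.533, -0.1723, 0.069] [0.523, -0.1712, 0.0751] [0.5185, -0.1705, 0.0704] [0.5257, -0.1703, 0.0702] [0.5329, -0.1702, 0.0708] [0.5231, -0.1684, 0.0729] [0.5304, -0.1681, 0.0719] [0.521
[... 241 characters left out ...]
35, 0.0659] [0.5549, -0.1834, 0.094] [0.555, -0.1833, 0.0663] [0.5526, -0.1832, 0.0929] [0.5492, -0.1832, 0.0787] [0.5504, -0.183, 0.0635] [0.5516, -0.1829, 0.0775] [0.5577, -0.1828, 0.0635] [0.5454, -0.1815, 0.0953] [0.5501, -0.1812, 0.0946] [0.5596, -0.1807, 0.093] [0.555, -0.1807, 0.0924] 
[0.5726, -0.1833, 0.0824] [0.5704, -0.1831, 0.0806] [0.5695, -0.1829, 0.0656] [0.5682, -0.1828, 0.0787] [0.5625, -0.1826, 0.0631] [0.5786, -0.1825, 0.092] [0.567, -0.1824, 0.0904] [0.5794, -0.1824, 0.0638] [0.5602, -0.1822, 0.088] [0.5649, -0.1821, 0.0882] [0.578, -0.182, 0.0758] [0.576, -0.1816, 0.073] [0.5619, -0.1809, 0.0941] [0.5714, -0.1805, 0.0934] [0.5761, -0.1804, 0.0935] [0.5787, -0.18, 0.0913]
```

View pics/a5.png

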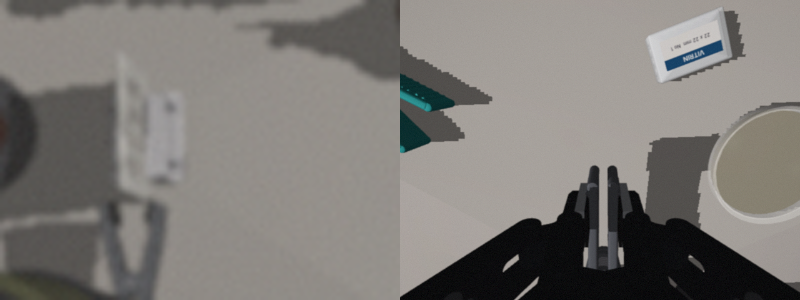

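The lips at (112,210) and (155,210) straddle the card's near edge at (130,195), centred within about 1 mm. I advance the last 24 mm.

play_rows:
  series: "0.01 -0.005 0 0 0; 0.01 -0.005 0 0 0; 0.01 -0.005 0 0 0; 0.01 -0.005 0 0 0; 0.01 -0.003 0 0 0; 0.01 -0.001 0 0 0; 0.01 0 0 0 0; 0.01 0 0 0 0"

```text
t: 13.75
tcp_pos: [0.4577, -0.1845, 0.0493]
tcp_rot: [[-0.999, -0.046, -0.0], [-0.046, 0.999, 0.0], [0.0, 0.0, -1.0]]
wrist_force: [-0.7, 0.5, -0.4]
grip_width: 0.0165
grip_force: 60.6
```

```bash
python3 m.py a6; python3 - <<'E'
from h import *
s,v,sc=pickle.load(open("a6.pkl","rb"));w=cloud(s).reshape(-1,3)
k=(w[:,0]>.50)&(w[:,0]<.565)&(abs(w[:,1]+.184)<.03)&(w[:,2]>.06)
for q in w[k][np.argsort(w[k][:,1])][::2]:print(q.round(4).tolist(),end=" ")
cv2.imwrite("pics/f6.png",cv2.hconcat([cv2.resize(s["img"][175:250,220:320],(400,300),interpolation=cv2.INTER_CUBIC),cv2.resize(sc["img"][180:255,260:360],(400,300),interpolation=cv2.INTER_CUBIC)]))
E
```

```text
[ 0.4577 -0.1845  0.0493] [[-0.999, -0.046, -0.0], [-0.046, 0.999, 0.0], [0.0, 0.0, -1.0]] 0.016527320801955136 60.566346645355225
top 125 a max 0.10841337436841608 top z 0.06961525954404402
 b: [-0.0208, -0.0202, -0.0186, -0.0182, -0.016, -0.0137, -0.0133, -0.011, -0.0037, -0.0035, -0.0033, -0.0032, -0.0031, -0.0031, -0.003, -0.0029, 0.0074, 0.0084, 0.009, 0.0103, 0.0115, 0.0127, 0.0146, 0.0181]
wrist 0 a max 0 top z 0
 b: []
[0.5015, -0.2085, 0.3449] [0.5012, -0.2059, 0.3498] [0.5031, -0.2055, 0.3481] [0.5004, -0.2053, 0.3641] [0.5002, -0.2048, 0.4533] [0.5011, -0.2045, 0.3515] [0.505, -0.2031, 0.3451] [0.5029, -0.2024, 0.3504] [0.5, -0.2021, 0.4551] [0.5019, -0.2013, 0.4244] [0.5549, -0.2009, 0.0707] [0.5016, -0.2005, 0.4551] [0.5528, -0.2003, 0.0666] [0.5024, -0.1998, 0.3876] [0.5461, -0.1995, 0.0606] [0.5427, -0.1991, 0.0731] [0.5475, -0.1989, 0.0727] [0.5016, -0.1989, 0.455] [0.5358, -0.1987, 0.0694] [0.5453, -0.1986, 0.0705] [0.5382, -0.1985, 0.0689] [0.5502, -0.1983, 0.069] [0.501, -0.1981, 0.241] [0.5244, -0.1974, 0.0601] [0.5045, -0.1973, 0.3519] [0.5449, -0.1969, 0.0749] [
[... 2714 characters left out ...]
0.0733] [0.5091, -0.1727, 0.0685] [0.533, -0.1723, 0.0693] [0.5522, -0.1718, 0.0686] [0.5183, -0.1712, 0.0745] [0.516, -0.1711, 0.0736] [0.5255, -0.171, 0.0743] [0.5279, -0.171, 0.0743] [0.555, -0.1709, 0.0641] [0.5574, -0.1709, 0.0642] [0.5422, -0.1707, 0.0744] [0.5012, -0.1704, 0.4545] [0.5376, -0.1703, 0.072] [0.5328, -0.1703, 0.0712] [0.5496, -0.1698, 0.0707] [0.5569, -0.1695, 0.0698] [0.5477, -0.1689, 0.0653] [0.5302, -0.1685, 0.074] [0.5398, -0.1681, 0.0734] [0.5447, -0.1678, 0.0723] [0.5329, -0.1676, 0.0698] [0.5353, -0.1675, 0.0694] [0.552, -0.1675, 0.0713] [0.5468, -0.1661, 0.0759] [0.5421, -0.1658, 0.0739] [0.5517, -0.1656, 0.074] [0.5377, -0.1649, 0.0687] [0.5546, -0.1619, 0.0678]
```

View pics/f6.png

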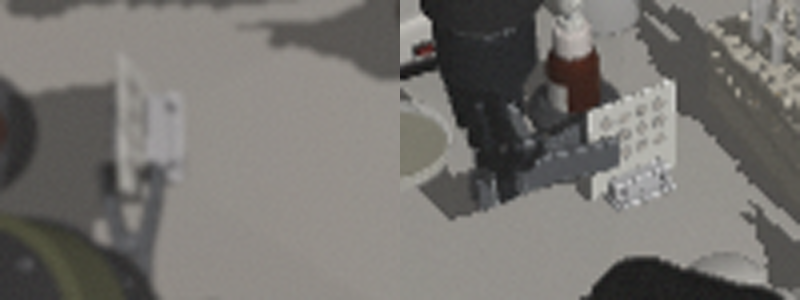

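The jaws straddle the card's near edge at mid-height, with about 8 mm clear on each side and the lips about 18 mm past the edge. The card is upright and unmoved, and the cap is up.

```bash
python3 -c "
from workcell import env
print(env.sign_off())"
```

```text
the job is handed in; nothing more can be done
None
```

I pressed the mist cap down and let it spring back. The clip is now held squeezed open around the card's near edge at about mid-height, with roughly 8 mm clear on each side. The job is handed in, but the sign-off gave no verdict.

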